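# Hole saws back on the storage board in order of width

### The arm

A 6-joint arm with a two-finger parallel gripper is mounted at the origin on the work surface. World frame = base frame: x ahead of the robot, y to its left, z up, the work surface at z = 0. Lengths are in mm, angles in rad, forces in N, time in s.
With the tool pointing down it reaches from about 350 to 975 mm from the base axis. Payload 7.1 kg.
Tool frame: the origin (TCP) lies at the very end of the fingers, on their centre line; the grasp point (between the pads) lies 19 mm behind it; z points along the fingers, y is the line along which they close (so a half turn about z gives the same grasp; the last joint's range is limited). The gripper opens to 88 mm and grips with 3 to 60 N. Pads are 20 mm wide; open, the fingers measure 115 mm over their backs; the gripper's body (75 mm by 178 mm) begins 61 mm behind the grasp point.
Start: joints at [1.31, 0.423, 1.63, -0, 1.089, -0.019], TCP at [149.625, 606.809, 222.675] pointing down, gripper open.
Joint ranges: [-3, 3], [-0.9, 2.11], [0.09, 2.58], [-1.31, 4.45], [0.11, 2.69], [-2.54, 2.54]. Speed limits (rad/s): [2.39, 2.39, 3.01, 3.14, 3.14, 3.14].

### API

Orientations are given as a rotation vector (axis times angle).
In Python, from workcell import sensors, imaging, close_job gives the robot as it stands. The module is installed in compiled form; this text tells all that it offers.
- The arm moves only by the tool servo_tool, never from a script. Its argument "steps" is a list of rows, each a list of 3 entries, a list of its own where there are three numbers: the shift along the world's x, y, z in m, then the turn, a rotation vector about the world's x, y, z in degrees, then the opening, from -1 (shut) to 1 (fully open). A call has exactly 8 rows; each row shifts and turns the commanded pose from where the row before left it; what a row does not reach is not made up. A row lasts 1/12 s, in which the tool goes at most 41.7 mm and 7.16 degrees, less where a joint would pass 70% of its speed; a pose out of reach is approached as far as the arm can. A call is refused whole if a number of a shift passes 0.0417 or a number of a turn 7.16, either way. A call with a gripper value outside its range is refused whole. The fingers move at their own pace and stop on an object; the grip force is fixed at half the most. Time passes only in rows, so rows that do not move let the fingers close, or fill a call up. It gives the time, the measured TCP pose, the force, the opening and the grip force at its end, in the units of the state.
- sensors.get_obs(): the state, without advancing time (a new reading comes with each control period).
- imaging.get_image(name): name is "scene" or "top" or "wrist"; returns a dict with "color" (420x560x3 uint8, blue, green, red), "range_z" (420x560 float32, mm along the optical axis (not along the pixel's ray), 0 where there is no reading), "vertical_fov" (degrees; the focal length in pixels is half the picture's height over the tangent of half this angle, whatever the lens; pixels are square), "cx", "cy" (the principal point, pixels), "rvec" (rotation vector, rad) and "tvec" (3), from world to camera coordinates, as OpenCV has them; the wrist camera has in their place "tool_from_camera" (4x4, takes a point from camera to tool coordinates, whose origin is the TCP and whose axes are the flange's). Camera axes: x right, y down, z forward; pixel columns grow to the right and rows downward; lengths in mm; the calibration is good to about 2 mm. A picture is of the moment at which its call begins: read the wrist's pose just before it.
- close_job(): hands the job in; it is judged then, once.
The state is a dict: "t": time; "qpos": joint angles; "qvel": joint speeds; "joint_torque": joint torques, N m; "ee_pos": TCP position; "orientation": TCP orientation; "ft_force": force on the tool from outside, world axes, zero at the start; "moment": the same for the moment, N m; "width": finger opening in mm; "grasp_force": force on a finger pad.
Only numpy, scipy, OpenCV 4.12 (cv2) and the standard library are available. Lean on these libraries where they do the work, as an engineer would, in place of code of your own. Each camera call takes 0.05 s, during which the arm holds its last target. There are 200 camera calls.

### The job

Put the four blue hole saws away on the white storage board, one upright on the middle of each round mark, in order of width (not height): the narrowest on the mark next to the red knob, then wider and wider to the widest at the far end. Let go of them all, and leave the tape measure and the glue bottle where they are.

Things in the scene. Friction and masses are not known exactly. Their poses are not given: they have to be found in the camera images.
- saw_a: blue steel hole saw (a round drill cup) standing upright, teeth down: a plain cylinder 24 mm in diameter and 46 mm tall, with a brass nut 16 mm wide and 8 mm high on its top; the narrowest of the four. About 70 g. Origin: centre of its underside; z up.
- saw_b: blue steel hole saw (a round drill cup) standing upright, teeth down: a plain cylinder 36 mm in diameter and 40 mm tall, with a brass nut 16 mm wide and 8 mm high on its top; the second narrowest of the four. About 100 g. Origin: centre of its underside; z up.
- saw_c: blue steel hole saw (a round drill cup) standing upright, teeth down: a plain cylinder 48 mm in diameter and 50 mm tall, with a brass nut 16 mm wide and 8 mm high on its top; the second widest of the four. About 160 g. Origin: centre of its underside; z up.
- saw_d: blue steel hole saw (a round drill cup) standing upright, teeth down: a plain cylinder 60 mm in diameter and 42 mm tall, with a brass nut 16 mm wide and 8 mm high on its top; the widest of the four. About 200 g. Origin: centre of its underside; z up.
- board: fixed white storage board lying on the bench, 90 mm (own x) by 460 mm (own y), 12 mm thick, with four round flat grey marks 68 mm across in a row on its top, centred at own y = -150, -50, +50 and +150 mm (own x = 0). Origin: centre of its underside; z up. A round knob (28 mm across, 20 mm high) is fixed on its top at either end, at own y = +212 and -212 mm: one red, one grey; which end has the red one differs from start to start.
- red_knob: the red round knob fixed on one end of the board, 28 mm across, 20 mm high; it marks the end where the row begins. Origin: centre of its underside, 12 mm above the bench.
- tape_measure: bystander: loose yellow tape measure, 70 x 72 mm, 38 mm high, lying on the bench. Origin: centre of its underside.
- glue_bottle: bystander: loose white glue bottle with an orange cap, 60 mm across, 115 mm tall, standing on the bench. Origin: centre of its underside.

How it is judged (in metres and radians):
At the end, for the whole second after the job is handed in: Each hole saw stands upright on its mark, centred within 12 mm along and across the board: saw_a next to the red knob, then saw_b, saw_c, and saw_d farthest; all released and at rest; tape measure and glue bottle within 30 mm of where they started (((y of red_knob in the frame of board above 0 m and y of saw_a in the frame of board between 0.138 and 0.162 m and y of saw_b in the frame of board between 0.038 and 0.062 m and y of saw_c in the frame of board between -0.062 and -0.038 m and y of saw_d in the frame of board between -0.162 and -0.138 m) or (y of red_knob in the frame of board below 0 m and y of saw_a in the frame of board between -0.162 and -0.138 m and y of saw_b in the frame of board between -0.062 and -0.038 m and y of saw_c in the frame of board between 0.038 and 0.062 m and y of saw_d in the frame of board between 0.138 and 0.162 m)) and x of saw_a in the frame of board between -0.012 and 0.012 m and z of saw_a in the frame of board between 0.008 and 0.016 m and angle between each of saw_a, saw_b, saw_c, saw_d's own z axis and vertical below 0.1 rad and linear speed of each of saw_a, saw_b, saw_c, saw_d below 0.02 m/s and angular speed of each of saw_a, saw_b, saw_c, saw_d below 0.2 rad/s and contact force between each of saw_a, saw_b, saw_c, saw_d and the fingers below 0.1 N and x of saw_b in the frame of board between -0.012 and 0.012 m and z of saw_b in the frame of board between 0.008 and 0.016 m and x of saw_c in the frame of board between -0.012 and 0.012 m and z of saw_c in the frame of board between 0.008 and 0.016 m and x of saw_d in the frame of board between -0.012 and 0.012 m and z of saw_d in the frame of board between 0.008 and 0.016 m and distance of each of tape_measure, glue_bottle from where it was at the start of the episode below 0.03 m); the robot touches nothing.
It fails at once if the tape measure or the glue bottle is pushed away from its place (more than 30 mm) (distance of any of tape_measure, glue_bottle from where it was at the start of the episode above 0.03 m).
It also fails if it takes over 102 s, if anything falls off the work surface, if the arm or the gripper's body presses on something with over 40 N, if the wrist force passes 120 N, or if a joint passes its speed limit or range.

## Working session

There is one attempt and no reset: what is moved stays moved. The work goes in short steps, Python scripts to look and compute and a tool call to move; the robot and the scene stay as the last step left them, time stands still between calls to the robot, and variables do not carry over. Pictures are saved under pics/ and viewed, at most 14 in all, crops included, and the job is handed in when it is done.

Besides the shell and the picture viewer there is one more tool, called after "Call:" as name(argument=value, ...) on one line, values as JSON. servo_tool: Moves the arm, as the interface text tells. Its arguments: {"type":"object","properties":{"steps":{"type":"array"}},"required":["steps"]}

```bash
mkdir -p pics
cat > h.py <<'E'
import numpy as np, cv2
from workcell import sensors, imaging
def K(im):
    h=im["color"].shape[0]; f=h/2/np.tan(np.radians(im["vertical_fov"])/2)
    return f,im["cx"],im["cy"]
def world(im,obs=None):
    f,cx,cy=K(im); z=im["range_z"].astype(float); v,u=np.indices(z.shape)
    P=np.dstack([(u-cx)/f*z,(v-cy)/f*z,z])
    if "rvec" in im:
        R=cv2.Rodrigues(np.array(im["rvec"],float))[0]; return (P-np.array(im["tvec"]).ravel())@R
    T=np.array(im["tool_from_camera"]); R=cv2.Rodrigues(np.array(obs["orientation"],float))[0]
    return (P@T[:3,:3].T+T[:3,3])@R.T+np.array(obs["ee_pos"])
E
python3 - <<'E'
from h import *
o=sensors.get_obs(); print(o)
for n in("top","scene"):
    im=imaging.get_image(n); cv2.imwrite(f"pics/{n}0.png",im["color"]); np.savez(f"{n}0.npz",**im)
    print(n,im["vertical_fov"],im["cx"],im["cy"],(im["range_z"]>0).mean(),im.get("tvec"),im.get("rvec"))
E
```

```text
{'t': 0.0, 'qpos': array([ 1.31001193e+00,  4.23843016e-01,  1.63074391e+00,  1.46728769e-06,
        1.08860626e+00, -1.89744860e-02]), 'qvel': array([-0.00017287,  0.0001093 , -0.00026412, -0.00064199,  0.00177877,
       -0.00247498]), 'joint_torque': array([ 1.78095383e-03, -5.44636595e+01, -2.73660046e+01,  6.44625211e-02,
        2.25779484e-02, -1.35626847e-04]), 'ee_pos': array([149.4685689 , 606.25213836, 221.87917313]), 'orientation': array([-3.78883263e-01, -3.11843479e+00,  2.48909647e-03]), 'ft_force': array([0.34905138, 0.75353921, 0.6885955 ]), 'moment': array([-0.02953331, -0.02488815,  0.00842766]), 'grasp_force': 0.0, 'width': 87.50480739771747}
top 52.456764111687164 277.7081142200166 219.75806555908056 0.9960331632653061 [  46.44846485  557.45620243 1106.15559542] [ 2.15943909 -2.17859992  0.12443292]
scene 50.419881756758535 281.10592392606594 209.5655356288175 0.9959608843537415 [-196.50992406 -361.09760805 1406.31972531] [ 2.04211314  1.48372743 -0.51264878]
```

View pics/top0.png

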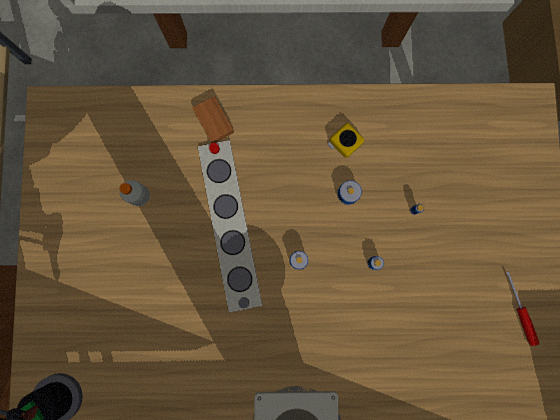

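View pics/scene0.png

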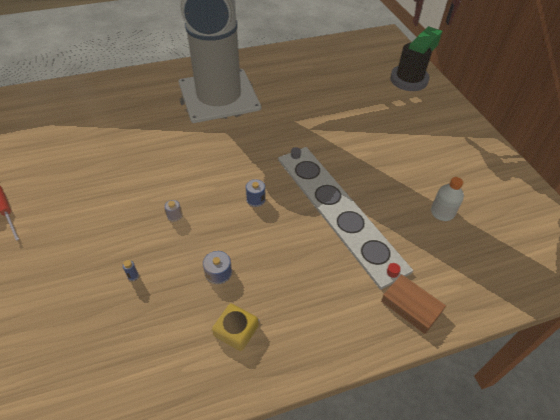

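The top view shows the board with its red knob at (214,148). The saws are at about d (350,192), a (419,208), b (376,263) and c (299,260). The tape is at (347,139) and the glue at (133,192). A brown block lies at (212,118), beyond the red end. The scene view shows the same layout, with saws at a (130,270), b (173,211), c (256,192) and d (217,266).

Run:
```python
from h import *
from scipy import ndimage as nd
for n in("top","scene"):
    im=dict(np.load(f"{n}0.npz")); W=world(im); z=W[...,2]
    c=im["color"]
    tab=(np.abs(z)<6)&(W[...,0]>250)&(W[...,0]<800)&(np.abs(W[...,1])<350); print(n,"table z",np.median(z[tab]))
    m=(z>24)&(z<200)&(W[...,0]>200)&(im["range_z"]>0)&(W[...,0]<1000)
    l,k=nd.label(m)
    for i in range(1,k+1):
        q=l==i
        if q.sum()<25: continue
        p=W[q]; hi=p[:,2]>np.percentile(p[:,2],97)-14 
        t=p[hi]; mn,mx=t[:,:2].min(0),t[:,:2].max(0)
        v,u=np.nonzero(q); print("uv",u.mean().round(),v.mean().round(),"ctr",((mn+mx)/2).round(1),"ext",(mx-mn).round(),"med",np.median(t[:,:2],0).round(1),"zmed",np.median(t[:,2]).round(1),"zmax",t[:,2].max().round(1))
    # marks: dark grey areas on board height
    hsv=cv2.cvtColor(c,cv2.COLOR_BGR2HSV)
    b=(z>6)&(z<18)&(hsv[...,2]<100)&(hsv[...,1]<80)
    l,k=nd.label(nd.binary_opening(b))
    for i in range(1,k+1):
        q=l==i
        if q.sum()>150: print("mark",W[q].mean(0).round(1),np.ptp(W[q],axis=0).round(),q.sum())
```

```text
top table z -0.5927297995621663
uv 212.0 118.0 ctr [840.2 218.8] ext [126. 110.] med [838.9 218.5] zmed 29.1 zmax 35.9
uv 347.0 139.0 ctr [ 777.7 -147.7] ext [90. 90.] med [ 775.5 -147.1] zmed 37.3 zmax 45.9
uv 214.0 147.0 ctr [757.9 213.9] ext [28. 26.] med [757.2 212.8] zmed 31.6 zmax 35.6
uv 133.0 192.0 ctr [631.6 421.9] ext [26. 27.] med [631.3 420. ] zmed 113.4 zmax 117.7
uv 349.0 191.0 ctr [ 632.4 -151.5] ext [60. 59.] med [ 631.9 -150.6] zmed 42.4 zmax 53.6
uv 418.0 208.0 ctr [ 585.6 -331.5] ext [24. 23.] med [ 584.1 -330.3] zmed 51.2 zmax 57.4
uv 298.0 260.0 ctr [451.6 -11.4] ext [44. 45.] med [450.5 -12.1] zmed 50.3 zmax 62.5
uv 376.0 262.0 ctr [ 442.1 -216.3] ext [34. 34.] med [ 443.2 -215.1] zmed 40.9 zmax 49.7
uv 243.0 302.0 ctr [342.8 134. ] ext [26. 27.] med [342.9 133.9] zmed 31.0 zmax 35.6
uv 531.0 328.0 ctr [ 267.  -617.2] ext [39. 21.] med [ 270.9 -617.4] zmed 26.1 zmax 30.6
mark [697.2 202.7  12.1] [66. 66. 11.] 460
mark [599.2 183.8  12.1] [66. 65. 12.] 460
mark [500.8 163.8  12.1] [65. 62. 12.] 465
mark [402.7 145.2  12. ] [69. 67. 11.] 481
scene table z -0.91618
[... 268 characters left out ...]

uv 172.0 207.0 ctr [ 442.3 -215.2] ext [37. 34.] med [ 446.8 -215.3] zmed 40.0 zmax 49.5
uv 217.0 264.0 ctr [ 633.7 -150.6] ext [58. 59.] med [ 636.5 -150.9] zmed 41.8 zmax 52.3
uv 129.0 267.0 ctr [ 586.4 -330.9] ext [22. 23.] med [ 589.5 -330.3] zmed 48.6 zmax 56.2
uv 394.0 268.0 ctr [758.8 215.2] ext [27. 26.] med [759.2 214.1] zmed 30.6 zmax 34.4
uv 415.0 301.0 ctr [839.8 218.9] ext [128. 109.] med [842.8 218.6] zmed 29.0 zmax 34.0
uv 235.0 325.0 ctr [ 779.4 -147.9] ext [91. 93.] med [ 783.2 -148.3] zmed 36.8 zmax 42.3
mark [402.8 146.4  11.8] [70. 67.  9.] 372
mark [500.5 164.6  11.7] [69. 68.  9.] 421
mark [598.9 184.2  12. ] [67. 66.  8.] 408
mark [695.4 204.8  11.7] [67. 67.  8.] 386
```

Both depth views agree to about 1 mm, so I have every position I need. No tool turn is needed. First I move to saw_c.

Call:
servo_tool(steps=[[[0.0126,-0.0257,-0.003],[0,0,0],1],[[0.0126,-0.0257,-0.003],[0,0,0],1],[[0.0126,-0.0257,-0.003],[0,0,0],1],[[0.0126,-0.0257,-0.003],[0,0,0],1],[[0.0126,-0.0257,-0.003],[0,0,0],1],[[0.0126,-0.0257,-0.003],[0,0,0],1],[[0.0126,-0.0257,-0.003],[0,0,0],1],[[0.0126,-0.0257,-0.003],[0,0,0],1]])

```text
t: 0.77
ee_pos: [250.7, 399.7, 198.3]
orientation: [-0.378, -3.119, 0.001]
ft_force: [0.8, 0.7, -0.4]
width: 88.0
grasp_force: 0.0
```

Call:
servo_tool(steps=[[[0.0126,-0.0257,-0.003],[0,0,0],1],[[0.0126,-0.0257,-0.003],[0,0,0],1],[[0.0126,-0.0257,-0.003],[0,0,0],1],[[0.0126,-0.0257,-0.003],[0,0,0],1],[[0.0126,-0.0257,-0.003],[0,0,0],1],[[0.0126,-0.0257,-0.003],[0,0,0],1],[[0.0126,-0.0257,-0.003],[0,0,0],1],[[0.0126,-0.0257,-0.003],[0,0,0],1]])

```text
t: 1.43
ee_pos: [351.4, 194.3, 174.5]
orientation: [-0.379, -3.119, 0.0]
ft_force: [0.1, -0.0, 0.8]
width: 87.3
grasp_force: 0.0
```

Call:
servo_tool(steps=[[[0.0126,-0.0257,-0.003],[0,0,0],1],[[0.0126,-0.0257,-0.003],[0,0,0],1],[[0.0126,-0.0257,-0.003],[0,0,0],1],[[0.0126,-0.0257,-0.003],[0,0,0],1],[[0.0126,-0.0257,-0.003],[0,0,0],1],[[0.0126,-0.0257,-0.003],[0,0,0],1],[[0.0126,-0.0257,-0.003],[0,0,0],1],[[0,0,0],[0,0,0],1]])

```text
t: 2.1
ee_pos: [441.4, 12.5, 153.4]
orientation: [0.383, 3.117, -0.001]
ft_force: [-0.1, 0.2, 0.6]
width: 87.8
grasp_force: 0.0
```

```bash
cat >> h.py <<'E'
def wrist(name=None,lo=24,hi=75):
    from scipy import ndimage as nd
    o=sensors.get_obs(); im=imaging.get_image("wrist"); W=world(im,o)
    if name: cv2.imwrite(f"pics/{name}.png",im["color"])
    print("ee",np.round(o["ee_pos"],1),"t",o["t"])
    l,k=nd.label((W[...,2]>lo)&(W[...,2]<hi)&(im["range_z"]>60))
    for i in range(1,k+1):
        q=l==i
        if q.sum()<150: continue
        p=W[q]; t=p[p[:,2]>np.percentile(p[:,2],90)-14]; mn,mx=t[:,:2].min(0),t[:,:2].max(0); v,u=np.nonzero(q)
        print("uv",u.mean().round(),v.mean().round(),"ctr",((mn+mx)/2).round(1),"ext",(mx-mn).round(),"zmed",np.median(t[:,2]).round(1),"n",q.sum())
E
python3 - <<'E'
from h import *
for _ in range(3): print(sensors.get_obs()["ee_pos"].round(1)); imaging.get_image("top")
wrist("w1")
E
```

```text
[441.4  12.5 153.4]
[440.1  14.  153.3]
[439.3  15.  153.3]
ee [438.9  15.7 153.4] t 2.25
uv 411.0 43.0 ctr [342.5 134.9] ext [27. 28.] zmed 31.8 n 1293
uv 260.0 227.0 ctr [451.9 -10.1] ext [48. 47.] zmed 50.8 n 3034
uv 33.0 268.0 ctr [ 442.9 -214.8] ext [36. 37.] zmed 40.8 n 1786
uv 175.0 407.0 ctr [ 621.4 -146.7] ext [38. 54.] zmed 41.4 n 1408
```

View pics/w1.png

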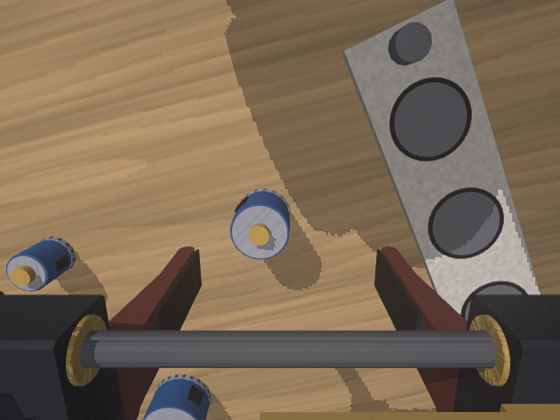

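The wrist picture shows saw_c at (260,227), clear of both fingers. b is at (35,265) and the marks are at (430,118) and (465,222). The position matches to 1 mm.

Call:
servo_tool(steps=[[[0.0126,-0.026,0],[0,0,0],1],[[0,0,-0.0235],[0,0,0],1],[[0,0,-0.0235],[0,0,0],1],[[0,0,-0.0235],[0,0,0],1],[[0,0,-0.0235],[0,0,0],1],[[0,0,-0.0235],[0,0,0],1],[[0,0,-0.0235],[0,0,0],1],[[0,0,0],[0,0,0],1]])

```text
t: 2.97
ee_pos: [449.2, -9.0, 9.8]
orientation: [-0.375, -3.113, 0.001]
ft_force: [-0.4, -0.4, 0.0]
width: 88.2
grasp_force: 0.0
```

Call:
servo_tool(steps=[[[0,0,0],[0,0,0],-1],[[0,0,0],[0,0,0],-1],[[0,0,0],[0,0,0],-1],[[0,0,0],[0,0,0],-1],[[0,0,0],[0,0,0],-1],[[0,0,0],[0,0,0],-1],[[0,0,0],[0,0,0],-1],[[0,0,0],[0,0,0],-1]])

```text
t: 3.63
ee_pos: [452.5, -10.4, 13.3]
orientation: [0.379, 3.118, 0.0]
ft_force: [-0.7, 0.1, 7.4]
width: 47.5
grasp_force: 30.0
```

Call:
servo_tool(steps=[[[0,0,0.02],[0,0,0],-1],[[0,0,0.02],[0,0,0],-1],[[0,0,0.02],[0,0,0],-1],[[0,0,0.02],[0,0,0],-1],[[0.0061,0.0218,0],[0,0,0],-1],[[0.0061,0.0218,0],[0,0,0],-1],[[0.0061,0.0218,0],[0,0,0],-1],[[0.0061,0.0218,0],[0,0,0],-1]])

```text
t: 4.3
ee_pos: [476.5, 77.7, 92.9]
orientation: [0.38, 3.118, 0.0]
ft_force: [0.7, -0.6, -1.7]
width: 47.5
grasp_force: 30.0
```

Call:
servo_tool(steps=[[[0.0061,0.0218,0],[0,0,0],-1],[[0.0061,0.0218,0],[0,0,0],-1],[[0.0061,0.0218,0],[0,0,0],-1],[[0.0061,0.0218,0],[0,0,0],-1],[[0,0,-0.016],[0,0,0],-1],[[0,0,-0.016],[0,0,0],-1],[[0,0,-0.016],[0,0,0],-1],[[0,0,0],[0,0,0],-1]])

```text
t: 4.97
ee_pos: [498.7, 163.6, 42.2]
orientation: [-0.378, -3.114, 0.003]
ft_force: [-0.9, -0.8, -1.6]
width: 47.8
grasp_force: 30.0
```

Call:
servo_tool(steps=[[[0,0,-0.006],[0,0,0],-1],[[0,0,-0.005],[0,0,0],-1],[[0,0,-0.004],[0,0,0],-1],[[0,0,-0.002],[0,0,0],-1],[[0,0,-0.002],[0,0,0],-1],[[0,0,0],[0,0,0],-1],[[0,0,0],[0,0,0],-1],[[0,0,0],[0,0,0],-1]])

```text
t: 5.63
ee_pos: [501.0, 164.1, 25.9]
orientation: [0.379, 3.118, 0.0]
ft_force: [-0.3, 0.2, -1.0]
width: 47.6
grasp_force: 30.0
```

Call:
servo_tool(steps=[[[0,0,0],[0,0,0],1],[[0,0,0],[0,0,0],1],[[0,0,0],[0,0,0],1],[[0,0,0],[0,0,0],1],[[0,0,0],[0,0,0],1],[[0,0,0],[0,0,0],1],[[0,0,0.02],[0,0,0],1],[[0,0,0.02],[0,0,0],1]])

```text
t: 6.3
ee_pos: [499.8, 163.8, 65.1]
orientation: [-0.379, -3.116, 0.002]
ft_force: [-0.0, -0.7, -0.3]
width: 87.8
grasp_force: 0.0
```

Call:
servo_tool(steps=[[[0,0,0.03],[0,0,0],1],[[0,0,0.03],[0,0,0],1],[[0.011,-0.02625,0],[0,0,0],1],[[0.011,-0.02625,0],[0,0,0],1],[[0.011,-0.02625,0],[0,0,0],1],[[0.011,-0.02625,0],[0,0,0],1],[[0.011,-0.02625,0],[0,0,0],1],[[0.011,-0.02625,0],[0,0,0],1]])

```text
t: 6.97
ee_pos: [567.1, 5.3, 125.8]
orientation: [0.379, 3.119, 0.0]
ft_force: [0.5, 0.3, -0.8]
width: 87.6
grasp_force: 0.0
```

Call:
servo_tool(steps=[[[0.011,-0.02625,0],[0,0,0],1],[[0.011,-0.02625,0],[0,0,0],1],[[0.011,-0.02625,0],[0,0,0],1],[[0.011,-0.02625,0],[0,0,0],1],[[0.011,-0.02625,0],[0,0,0],1],[[0.011,-0.02625,0],[0,0,0],1],[[0,0,0],[0,0,0],1],[[0,0,0],[0,0,0],1]])

```text
t: 7.63
ee_pos: [632.8, -152.1, 125.3]
orientation: [-0.382, -3.118, -0.0]
ft_force: [-0.6, 0.9, 0.5]
width: 87.5
grasp_force: 0.0
```

```bash
python3 -c "
from h import *
wrist()"
```

```text
ee [ 632.8 -152.1  125.3] t 7.6333
uv 289.0 213.0 ctr [ 633.  -150.3] ext [60. 59.] zmed 42.8 n 5277
uv 36.0 212.0 ctr [ 586.6 -328.9] ext [24. 22.] zmed 48.6 n 1556
uv 326.0 325.0 ctr [ 740.6 -142.8] ext [18. 31.] zmed 30.1 n 293
uv 331.0 384.0 ctr [ 795.2 -149.6] ext [59. 88.] zmed 38.7 n 2805
```

Call:
servo_tool(steps=[[[0,0,-0.019],[0,0,0],1],[[0,0,-0.019],[0,0,0],1],[[0,0,-0.019],[0,0,0],1],[[0,0,-0.019],[0,0,0],1],[[0,0,-0.019],[0,0,0],1],[[0,0,-0.018],[0,0,0],1],[[0,0,0],[0,0,0],1],[[0,0,0],[0,0,0],1]])

```text
t: 8.35
ee_pos: [631.6, -149.4, 12.0]
orientation: [-0.377, -3.116, -0.001]
ft_force: [0.5, -0.2, 0.6]
width: 87.8
grasp_force: 0.0
```

Call:
servo_tool(steps=[[[0,0,0],[0,0,0],-1],[[0,0,0],[0,0,0],-1],[[0,0,0],[0,0,0],-1],[[0,0,0],[0,0,0],-1],[[0,0,0],[0,0,0],-1],[[0,0,0],[0,0,0],-1],[[0,0,0],[0,0,0],-1],[[0,0,0],[0,0,0],-1]])

```text
t: 9.02
ee_pos: [633.3, -151.0, 13.6]
orientation: [0.379, 3.118, -0.0]
ft_force: [-1.0, 1.5, 6.4]
width: 59.8
grasp_force: 30.0
```

Call:
servo_tool(steps=[[[0,0,0.03],[0,0,0],-1],[[0,0,0.03],[0,0,0],-1],[[0,0,0.03],[0,0,0],-1],[[0,0,0.03],[0,0,0],-1],[[-0.0192,0.0247,0],[0,0,0],-1],[[-0.0192,0.0247,0],[0,0,0],-1],[[-0.0192,0.0247,0],[0,0,0],-1],[[-0.0192,0.0247,0],[0,0,0],-1]])

```text
t: 9.68
ee_pos: [554.7, -51.4, 132.6]
orientation: [-0.38, -3.118, -0.0]
ft_force: [0.7, 0.2, -2.5]
width: 59.4
grasp_force: 30.0
```

Call:
servo_tool(steps=[[[-0.0192,0.0247,0],[0,0,0],-1],[[-0.0192,0.0247,0],[0,0,0],-1],[[-0.0192,0.0247,0],[0,0,0],-1],[[-0.0192,0.0247,0],[0,0,0],-1],[[-0.0192,0.0247,0],[0,0,0],-1],[[-0.0192,0.0247,0],[0,0,0],-1],[[-0.0192,0.0247,0],[0,0,0],-1],[[-0.0192,0.0247,0],[0,0,0],-1]])

```text
t: 10.35
ee_pos: [401.2, 146.3, 132.6]
orientation: [-0.38, -3.118, 0.0]
ft_force: [-0.3, 1.0, -1.7]
width: 59.7
grasp_force: 30.0
```

Call:
servo_tool(steps=[[[0,0,-0.022],[0,0,0],-1],[[0,0,-0.022],[0,0,0],-1],[[0,0,-0.022],[0,0,0],-1],[[0,0,-0.011],[0,0,0],-1],[[0,0,0],[0,0,0],-1],[[0,0,0],[0,0,0],-1],[[0,0,0],[0,0,0],-1],[[0,0,0],[0,0,0],-1]])

```text
t: 11.02
ee_pos: [403.2, 145.6, 56.5]
orientation: [0.379, 3.117, 0.001]
ft_force: [-0.1, -0.5, -2.4]
width: 59.5
grasp_force: 30.0
```

Call:
servo_tool(steps=[[[0,0,-0.012],[0,0,0],-1],[[0,0,-0.009],[0,0,0],-1],[[0,0,-0.005],[0,0,0],-1],[[0,0,-0.002],[0,0,0],-1],[[0,0,-0.002],[0,0,0],-1],[[0,0,0],[0,0,0],-1],[[0,0,0],[0,0,0],-1],[[0,0,0],[0,0,0],-1]])

```text
t: 11.68
ee_pos: [402.6, 145.5, 25.8]
orientation: [0.379, 3.118, 0.0]
ft_force: [-0.2, -0.0, -1.3]
width: 59.8
grasp_force: 30.0
```

Call:
servo_tool(steps=[[[0,0,0],[0,0,0],1],[[0,0,0],[0,0,0],1],[[0,0,0],[0,0,0],1],[[0,0,0],[0,0,0],1],[[0,0,0],[0,0,0],1],[[0,0,0],[0,0,0],1],[[0,0,0.02],[0,0,0],1],[[0,0,0.02],[0,0,0],1]])

```text
t: 12.35
ee_pos: [401.4, 145.2, 65.3]
orientation: [-0.379, -3.116, 0.002]
ft_force: [0.7, 0.8, 0.5]
width: 88.0
grasp_force: 0.0
```

Call:
servo_tool(steps=[[[0,0,0.03],[0,0,0],1],[[0,0,0.03],[0,0,0],1],[[0.0029,-0.0258,0],[0,0,0],1],[[0.0029,-0.0258,0],[0,0,0],1],[[0.0029,-0.0258,0],[0,0,0],1],[[0.0029,-0.0258,0],[0,0,0],1],[[0.0029,-0.0258,0],[0,0,0],1],[[0.0029,-0.0258,0],[0,0,0],1]])

```text
t: 13.02
ee_pos: [419.7, -10.5, 125.8]
orientation: [0.379, 3.118, 0.0]
ft_force: [0.2, 0.3, 0.4]
width: 87.6
grasp_force: 0.0
```

Call:
servo_tool(steps=[[[0.0029,-0.0258,0],[0,0,0],1],[[0.0029,-0.0258,0],[0,0,0],1],[[0.0029,-0.0258,0],[0,0,0],1],[[0.0029,-0.0258,0],[0,0,0],1],[[0.0029,-0.0258,0],[0,0,0],1],[[0.0029,-0.0258,0],[0,0,0],1],[[0.0029,-0.0258,0],[0,0,0],1],[[0.0029,-0.0258,0],[0,0,0],1]])

```text
t: 13.68
ee_pos: [442.8, -217.0, 125.6]
orientation: [-0.379, -3.118, -0.0]
ft_force: [0.4, -0.5, -0.7]
width: 88.0
grasp_force: 0.0
```

Call:
servo_tool(steps=[[[0,0,-0.019],[0,0,0],1],[[0,0,-0.019],[0,0,0],1],[[0,0,-0.019],[0,0,0],1],[[0,0,-0.019],[0,0,0],1],[[0,0,-0.019],[0,0,0],1],[[0,0,-0.018],[0,0,0],1],[[0,0,0],[0,0,0],1],[[0,0,0],[0,0,0],1]])

```text
t: 14.35
ee_pos: [442.3, -215.3, 12.1]
orientation: [-0.379, -3.116, -0.001]
ft_force: [-0.3, 0.1, 0.2]
width: 87.8
grasp_force: 0.0
```

Call:
servo_tool(steps=[[[0,0,0],[0,0,0],-1],[[0,0,0],[0,0,0],-1],[[0,0,0],[0,0,0],-1],[[0,0,0],[0,0,0],-1],[[0,0,0],[0,0,0],-1],[[0,0,0],[0,0,0],-1],[[0,0,0],[0,0,0],-1],[[0,0,0],[0,0,0],-1]])

```text
t: 15.02
ee_pos: [443.1, -215.7, 12.8]
orientation: [0.379, 3.119, -0.0]
ft_force: [-0.0, 0.3, -0.5]
width: 37.9
grasp_force: 0.0
```

Call:
servo_tool(steps=[[[0,0,0],[0,0,0],-1],[[0,0,0],[0,0,0],-1],[[0,0,0],[0,0,0],-1],[[0,0,0],[0,0,0],-1],[[0,0,0.03],[0,0,0],-1],[[0,0,0.03],[0,0,0],-1],[[0,0,0.03],[0,0,0],-1],[[0,0,0.03],[0,0,0],-1]])

```text
t: 15.68
ee_pos: [442.5, -215.4, 133.6]
orientation: [-0.379, -3.117, -0.001]
ft_force: [0.3, -0.0, -0.4]
width: 35.1
grasp_force: 30.0
```

Call:
servo_tool(steps=[[[0.0098,0.025,0],[0,0,0],-1],[[0.0098,0.025,0],[0,0,0],-1],[[0.0098,0.025,0],[0,0,0],-1],[[0.0098,0.025,0],[0,0,0],-1],[[0.0098,0.025,0],[0,0,0],-1],[[0.0098,0.025,0],[0,0,0],-1],[[0.0098,0.025,0],[0,0,0],-1],[[0.0098,0.025,0],[0,0,0],-1]])

```text
t: 16.35
ee_pos: [521.5, -14.4, 132.5]
orientation: [-0.379, -3.118, 0.0]
ft_force: [1.0, 0.3, -0.3]
width: 36.0
grasp_force: 30.0
```

Call:
servo_tool(steps=[[[0.0098,0.025,0],[0,0,0],-1],[[0.0098,0.025,0],[0,0,0],-1],[[0.0098,0.025,0],[0,0,0],-1],[[0.0098,0.025,0],[0,0,0],-1],[[0.0098,0.025,0],[0,0,0],-1],[[0.0098,0.025,0],[0,0,0],-1],[[0.0098,0.025,0],[0,0,0],-1],[[0.0098,0.025,0],[0,0,0],-1]])

```text
t: 17.02
ee_pos: [599.8, 185.6, 132.2]
orientation: [-0.379, -3.118, 0.001]
ft_force: [1.0, -0.6, -0.1]
width: 35.5
grasp_force: 30.0
```

Call:
servo_tool(steps=[[[0,0,-0.022],[0,0,0],-1],[[0,0,-0.022],[0,0,0],-1],[[0,0,-0.022],[0,0,0],-1],[[0,0,-0.011],[0,0,0],-1],[[0,0,0],[0,0,0],-1],[[0,0,0],[0,0,0],-1],[[0,0,0],[0,0,0],-1],[[0,0,0],[0,0,0],-1]])

```text
t: 17.68
ee_pos: [600.8, 184.4, 57.1]
orientation: [0.379, 3.117, 0.001]
ft_force: [0.3, 0.5, -1.2]
width: 35.5
grasp_force: 30.0
```

Call:
servo_tool(steps=[[[0,0,-0.012],[0,0,0],-1],[[0,0,-0.009],[0,0,0],-1],[[0,0,-0.005],[0,0,0],-1],[[0,0,-0.002],[0,0,0],-1],[[0,0,-0.002],[0,0,0],-1],[[0,0,0],[0,0,0],-1],[[0,0,0],[0,0,0],-1],[[0,0,0],[0,0,0],-1]])

```text
t: 18.35
ee_pos: [600.0, 184.4, 25.9]
orientation: [0.379, 3.118, 0.0]
ft_force: [0.6, -0.2, -0.7]
width: 35.7
grasp_force: 30.0
```

Call:
servo_tool(steps=[[[0,0,0],[0,0,0],1],[[0,0,0],[0,0,0],1],[[0,0,0],[0,0,0],1],[[0,0,0],[0,0,0],1],[[0,0,0],[0,0,0],1],[[0,0,0],[0,0,0],1],[[0,0,0.02],[0,0,0],1],[[0,0,0.02],[0,0,0],1]])

```text
t: 19.02
ee_pos: [598.7, 184.0, 64.9]
orientation: [-0.379, -3.116, 0.002]
ft_force: [-0.1, 0.2, 0.3]
width: 85.3
grasp_force: 0.0
```

Call:
servo_tool(steps=[[[0,0,0.03],[0,0,0],1],[[0,0,0.03],[0,0,0],1],[[-0.0007,-0.0257,0],[0,0,0],1],[[-0.0007,-0.0257,0],[0,0,0],1],[[-0.0007,-0.0257,0],[0,0,0],1],[[-0.0007,-0.0257,0],[0,0,0],1],[[-0.0007,-0.0257,0],[0,0,0],1],[[-0.0007,-0.0257,0],[0,0,0],1]])

```text
t: 19.68
ee_pos: [595.4, 29.0, 125.8]
orientation: [0.379, 3.119, 0.0]
ft_force: [0.1, 0.3, 0.3]
width: 87.7
grasp_force: 0.0
```

Call:
servo_tool(steps=[[[-0.0007,-0.0257,0],[0,0,0],1],[[-0.0007,-0.0257,0],[0,0,0],1],[[-0.0007,-0.0257,0],[0,0,0],1],[[-0.0007,-0.0257,0],[0,0,0],1],[[-0.0007,-0.0257,0],[0,0,0],1],[[-0.0007,-0.0257,0],[0,0,0],1],[[-0.0007,-0.0257,0],[0,0,0],1],[[-0.0007,-0.0257,0],[0,0,0],1]])

```text
t: 20.35
ee_pos: [589.8, -176.8, 125.7]
orientation: [0.379, 3.119, 0.0]
ft_force: [-0.4, -0.8, -0.3]
width: 88.1
grasp_force: 0.0
```

Call:
servo_tool(steps=[[[-0.0007,-0.0257,0],[0,0,0],1],[[-0.0007,-0.0257,0],[0,0,0],1],[[-0.0007,-0.0257,0],[0,0,0],1],[[-0.0007,-0.0257,0],[0,0,0],1],[[-0.0007,-0.0257,0],[0,0,0],1],[[-0.0007,-0.0257,0],[0,0,0],1],[[0,-0.001,0],[0,0,0],1],[[0,0,0],[0,0,0],1]])

```text
t: 21.02
ee_pos: [585.5, -331.9, 125.5]
orientation: [0.382, 3.118, 0.0]
ft_force: [-0.6, 0.2, 0.1]
width: 87.7
grasp_force: 0.0
```

Call:
servo_tool(steps=[[[0,0,-0.019],[0,0,0],1],[[0,0,-0.019],[0,0,0],1],[[0,0,-0.019],[0,0,0],1],[[0,0,-0.019],[0,0,0],1],[[0,0,-0.019],[0,0,0],1],[[0,0,-0.014],[0,0,0],1],[[0,0,0],[0,0,0],1],[[0,0,0],[0,0,0],1]])

```text
t: 21.68
ee_pos: [585.5, -329.7, 16.1]
orientation: [-0.378, -3.117, -0.001]
ft_force: [0.7, -0.1, 0.3]
width: 87.6
grasp_force: 0.0
```

Call:
servo_tool(steps=[[[0,0,0],[0,0,0],-1],[[0,0,0],[0,0,0],-1],[[0,0,0],[0,0,0],-1],[[0,0,0],[0,0,0],-1],[[0,0,0],[0,0,0],-1],[[0,0,0],[0,0,0],-1],[[0,0,0],[0,0,0],-1],[[0,0,0],[0,0,0],-1]])

```text
t: 22.35
ee_pos: [585.8, -330.7, 16.7]
orientation: [0.379, 3.119, -0.0]
ft_force: [-0.6, 0.0, 0.0]
width: 38.1
grasp_force: 0.0
```

Call:
servo_tool(steps=[[[0,0,0],[0,0,0],-1],[[0,0,0],[0,0,0],-1],[[0,0,0],[0,0,0],-1],[[0,0,0],[0,0,0],-1],[[0,0,0],[0,0,0],-1],[[0,0,0],[0,0,0],-1],[[0,0,0],[0,0,0],-1],[[0,0,0],[0,0,0],-1]])

```text
t: 23.02
ee_pos: [585.8, -330.7, 16.7]
orientation: [0.379, 3.119, -0.0]
ft_force: [-0.3, -0.5, -0.7]
width: 23.2
grasp_force: 30.0
```

Call:
servo_tool(steps=[[[0,0,0.03],[0,0,0],-1],[[0,0,0.03],[0,0,0],-1],[[0,0,0.03],[0,0,0],-1],[[0,0,0.03],[0,0,0],-1],[[0.0055,0.0267,0],[0,0,0],-1],[[0.0055,0.0267,0],[0,0,0],-1],[[0.0055,0.0267,0],[0,0,0],-1],[[0.0055,0.0267,0],[0,0,0],-1]])

```text
t: 23.68
ee_pos: [607.7, -222.9, 136.9]
orientation: [0.38, 3.118, 0.0]
ft_force: [-0.1, 0.3, -0.8]
width: 23.4
grasp_force: 30.0
```

Call:
servo_tool(steps=[[[0.0055,0.0267,0],[0,0,0],-1],[[0.0055,0.0267,0],[0,0,0],-1],[[0.0055,0.0267,0],[0,0,0],-1],[[0.0055,0.0267,0],[0,0,0],-1],[[0.0055,0.0267,0],[0,0,0],-1],[[0.0055,0.0267,0],[0,0,0],-1],[[0.0055,0.0267,0],[0,0,0],-1],[[0.0055,0.0267,0],[0,0,0],-1]])

```text
t: 24.35
ee_pos: [651.7, -8.8, 136.5]
orientation: [-0.379, -3.118, -0.0]
ft_force: [-0.4, -0.3, -0.8]
width: 23.5
grasp_force: 30.0
```

Call:
servo_tool(steps=[[[0.0055,0.0267,0],[0,0,0],-1],[[0.0055,0.0267,0],[0,0,0],-1],[[0.0055,0.0267,0],[0,0,0],-1],[[0.0055,0.0267,0],[0,0,0],-1],[[0.0055,0.0267,0],[0,0,0],-1],[[0.0055,0.0267,0],[0,0,0],-1],[[0.0055,0.0267,0],[0,0,0],-1],[[0.0055,0.0267,0],[0,0,0],-1]])

```text
t: 25.02
ee_pos: [695.6, 204.7, 136.4]
orientation: [-0.379, -3.118, 0.0]
ft_force: [0.2, -1.1, -0.2]
width: 23.3
grasp_force: 30.0
```

Call:
servo_tool(steps=[[[0,0,-0.022],[0,0,0],-1],[[0,0,-0.022],[0,0,0],-1],[[0,0,-0.022],[0,0,0],-1],[[0,0,-0.011],[0,0,0],-1],[[0,0,0],[0,0,0],-1],[[0,0,0],[0,0,0],-1],[[0,0,0],[0,0,0],-1],[[0,0,0],[0,0,0],-1]])

```text
t: 25.68
ee_pos: [697.0, 203.4, 61.4]
orientation: [0.379, 3.116, 0.002]
ft_force: [-0.2, 0.4, -0.6]
width: 23.4
grasp_force: 30.0
```

Call:
servo_tool(steps=[[[0,0,-0.012],[0,0,0],-1],[[0,0,-0.009],[0,0,0],-1],[[0,0,-0.005],[0,0,0],-1],[[0,0,-0.002],[0,0,0],-1],[[0,0,-0.002],[0,0,0],-1],[[0,0,0],[0,0,0],-1],[[0,0,0],[0,0,0],-1],[[0,0,0],[0,0,0],-1]])

```text
t: 26.35
ee_pos: [696.1, 203.4, 30.0]
orientation: [0.379, 3.118, 0.0]
ft_force: [0.6, -0.0, -1.1]
width: 23.3
grasp_force: 30.0
```

Call:
servo_tool(steps=[[[0,0,0],[0,0,0],1],[[0,0,0],[0,0,0],1],[[0,0,0],[0,0,0],1],[[0,0,0],[0,0,0],1],[[0,0,0],[0,0,0],1],[[0,0,0],[0,0,0],1],[[0,0,0],[0,0,0],1],[[0,0,0],[0,0,0],1]])

```text
t: 27.02
ee_pos: [695.8, 203.3, 29.7]
orientation: [0.379, 3.119, -0.0]
ft_force: [-0.9, 0.1, 0.4]
width: 73.2
grasp_force: 0.0
```

Call:
servo_tool(steps=[[[0,0,0.02],[0,0,0],1],[[0,0,0.02],[0,0,0],1],[[0,0,0.03],[0,0,0],1],[[0,0,0.03],[0,0,0],1],[[0,0,0.03],[0,0,0],1],[[0,0,0.03],[0,0,0],1],[[0,0,0],[0,0,0],1],[[0,0,0],[0,0,0],1]])

```text
t: 27.68
ee_pos: [697.1, 203.6, 192.3]
orientation: [0.378, 3.114, 0.003]
ft_force: [-0.4, -0.1, -0.6]
width: 87.8
grasp_force: 0.0
```

Call:
servo_tool(steps=[[[0,-0.03,0],[0,0,0],1],[[0,-0.03,0],[0,0,0],1],[[0,-0.03,0],[0,0,0],1],[[0,-0.03,0],[0,0,0],1],[[0,-0.03,0],[0,0,0],1],[[0,-0.03,0],[0,0,0],1],[[0,0,0],[0,0,0],1],[[0,0,0],[0,0,0],1]])

```text
t: 28.35
ee_pos: [694.9, 21.6, 187.9]
orientation: [-0.383, -3.115, 0.0]
ft_force: [-0.4, 1.0, 0.3]
width: 87.7
grasp_force: 0.0
```

Run:
```python
from h import *
from scipy import ndimage as nd
for n in("top","scene"):
    im=imaging.get_image(n); cv2.imwrite(f"pics/{n}1.png",im["color"]); W=world(im); z=W[...,2]
    l,k=nd.label((z>25)&(z<200)&(W[...,0]>200)&(W[...,0]<900)&(abs(W[...,1]+0)<480))
    for i in range(1,k+1):
        p=W[l==i]
        if len(p)<25: continue
        t=p[p[:,2]>np.percentile(p[:,2],97)-14]; mn,mx=t[:,:2].min(0),t[:,:2].max(0)
        print(n,((mn+mx)/2).round(1),(mx-mn).round(),np.median(t[:,2]).round(1))
```

```text
top [838.5 219.1] [122. 110.] 29.3
top [ 778.5 -158.6] [92. 68.] 37.4
top [758.2 213.8] [29. 25.] 30.9
top [696.4 202.7] [23. 21.] 61.0
top [631.4 421.6] [26. 28.] 113.3
top [599.8 183.5] [36. 35.] 52.2
top [500.5 162.9] [47. 46.] 62.2
top [401.9 146.5] [59. 54.] 54.4
top [342.8 134. ] [26. 26.] 31.3
scene [633.8 422.4] [28. 29.] 113.1
scene [505.  161.2] [15. 17.] 63.0
scene [517.4 154.7] [17. 21.] 40.2
scene [599.6 184.3] [37. 35.] 51.9
scene [707.3  67. ] [23.  7.] 194.8
scene [696.6 202.4] [21. 23.] 61.6
scene [757.9 215.5] [27. 28.] 30.8
scene [838.7 219. ] [122. 109.] 29.0
scene [ 779.5 -147.6] [90. 93.] 36.9
```

View pics/scene1.png

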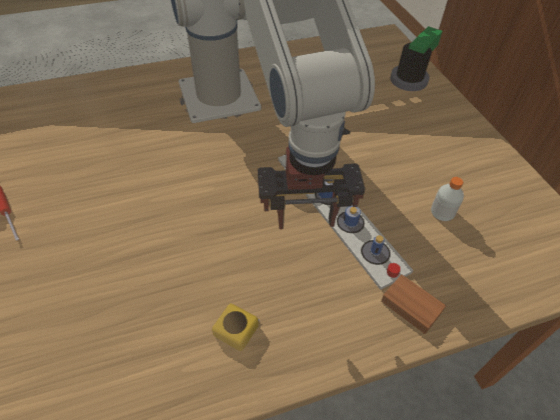

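The scene picture shows saws a (378,243) and b (351,217) upright on their marks, with c and d partly hidden by the arm. From above, all four sit within about 2 mm of their marks at the right heights. The tape and glue have not moved.

```bash
python3 -c "
from workcell import close_job
print(close_job())"
```

```text
the job is handed in; nothing more can be done
None
```

All four hole saws stand upright and released on their marks in width order from the red knob, each within about 2 mm of centre in the last top-view check. The tape measure and glue bottle have not moved, and I handed the job in at about 28 s; no verdict came back.

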